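Couple the charged light bar to its quick-release post

ROBOT

A 6-joint arm with a two-finger parallel gripper is mounted at the origin on the work surface; the furniture and walls round the work are solid. World frame = base frame: x ahead of the robot, y to its left, z up, the work surface at z = 0. Lengths are in m, angles in degrees, forces in N, time in s.
With the tool pointing down it reaches from about 0.4 to 0.825 m from the base axis. Payload 7 kg.
Tool frame: the origin (TCP) lies on the front face of the gripper's body, between the roots of the fingers; the fingertips stand 66 mm ahead of it and the grasp point (between the pads) lies 47 mm ahead of it (ctrl.grasp_offset is the z of the grasp point in the tool frame, in m); z points along the fingers, y is the direction in which the jaws open and shut (so a half turn about z gives the same grasp; the last joint's range is limited). The gripper opens to 88 mm and grips with 3 to 60 N. Pads are 19 mm wide; open, the fingers measure 130 mm over their backs; the gripper's body (78 mm by 193 mm) begins 47 mm behind the grasp point.
Start: joints at [-55.743, 20.546, 0.682, 0, -70.136, -16.507], TCP at [0.206, -0.643, 0.292] pointing down, gripper open.
Joint ranges: [-176.03, 176.03], [-82.01, 121.73], [-58.28, 71.71], [-173.87, 95.51], [-174.79, -0.11], [-173.66, 173.66]. Speed limits (degrees/s): [136.94, 136.94, 172.46, 180, 180, 180].

INTERFACE

Orientations are given as [roll, pitch, yaw] about the fixed x, y, z axes, in that order (R = Rz(yaw) Ry(pitch) Rx(roll)).
In Python, from plant import ctrl gives the robot as it stands.
- The arm moves only by the shell command python3 -m creep 'ROWS'. ROWS is JSON, a list of rows, each a list of 7 numbers: the turn, a rotation vector about the tool's x, y, z in rad, then the shift along the tool's x, y, z in m, then the opening, from 0 (shut) to 1 (fully open). In form: [[wx, wy, wz, dx, dy, dz, grip], ...]. A call has 1 to 12 rows; each row is the pose to reach, as a shift and turn from the pose commanded when the call began, along the tool's axes at that moment; what a row does not reach only later rows make up. A row lasts 1/12 s, in which the tool goes at most 41.7 mm and 7.16 degrees, less where a joint would pass 70% of its speed; a pose out of reach is approached as far as the arm can. A call with a gripper value outside its range is refused whole. The fingers move at their own pace and stop on an object; the grip force is fixed at half the most. Time passes only in rows, so rows that repeat a pose let the fingers close. It gives the time, the measured TCP pose, the force and the opening at its end, in the units of the state.
- ctrl.get_obs(): the state, without advancing time (a new reading comes with each control period).
- ctrl.snapshot(name): name is "scene" or "top" or "wrist"; returns the picture (480x640x3 uint8, blue, green, red); there is no depth.
- ctrl.camera_model(name): a dict with "K" (3x3 intrinsics, pixels), "distortion" ([k1, k2, p1, p2, k3] as OpenCV has them; the pictures are not rectified), "rvec" (rotation vector, rad) and "tvec" (3), from world to camera coordinates, as OpenCV has them. Camera axes: x right, y down, z forward; pixel columns grow to the right and rows downward; lengths in m; the calibration is good to about 2 mm. A picture is of the moment at which its call begins: read the wrist's pose just before it. camera_model takes no time and is no camera call; for the wrist camera it gives the pose at the moment of the call.
- ctrl.close_job(): hands the job in, once; it reports no verdict.
The state is a dict: "clock": time; "joint_pos": joint angles; "qvel": joint speeds; "tau": joint torques, N m; "tool_pos": TCP position; "orientation": TCP orientation; "force": force on the tool from outside, world axes, zero at the start; "moment": the same for the moment, N m; "opening": finger opening in m.
Only numpy, scipy, OpenCV 4.12 (cv2) and the standard library are available. Lean on these libraries where they do the work, as an engineer would, in place of code of your own. Each camera call takes 0.05 s, during which the arm holds its last target.

TASK

The cordless light bar has finished charging: put it back on its stand. Pull the coupler's spring collar down until it stays back by itself and let go, then take the light out of its charging cradle and press its stud gently into the coupler until it is fully home and the collar springs up and locks it; let go and leave everything else where it is.

Things in the scene. Friction and masses are not known exactly. Their poses are not given: they have to be found in the camera images.
- stand: Fixed stand: dark round foot 93 mm wide, clamp tube to 47 mm, and on its axis a post with a steel coupler that opens straight up. Origin: foot's underside centre. The post's height is set by hand: the coupler's mouth is 105 to 140 mm above the desk and NOT in this reading; find it by touch or sight. Mouth: flat ring 31 mm wide, chamfered to a 21 mm bore; a stud is home at 30 mm depth.
- collar (a joint): Coupler's ribbed collar, 34.5 mm wide, from 5 to 18 mm below the mouth, then a flange 50 mm wide, 5 mm thick. Value: m drawn down from 0 (up); a spring pushes it up with 4.5 to 9 N; hard stop at 0.010. Empty and drawn past 0.0078 it stays at 0.007, let go. Three dogs in the bore follow it; collar up, they block the bore 14 mm down.
- plunger (a joint): Sprung plunger in the bore, m, up positive: 0 = under the closed dogs, coupler empty; 0.013 = popped up to 6 mm below the mouth, holding the collar back; -0.010 = stud home. Pushing a stud down on it takes 5 to 15 N, with a brief catch at the dogs, till the light's shoulder meets the mouth; in the last 1.5 mm the collar jumps up. Pushing with over 35 N is forcing.
- light_head (a point): Centre of the light's head: white bar 130 mm long (own y), 28 wide (own x), 18 high; balanced on a mast 17 mm thick; 240 to 380 g. Grip it across the 28 mm. Below this centre: shoulder disc 33 mm wide, underside 93 mm down, then a grooved, chamfered steel stud 19.4 mm thick, its foot 123 mm down. Stands upright in the cradle at the start.
- cradle: Charging cradle fixed to the desk: low round grey puck 73 mm wide, 34 mm high, with a 22 mm well in which the light's stud stands, 30 mm deep, the shoulder on its top. Origin: centre of the underside.
- mug: Loose mug with a handle, 78 mm wide, 101 mm high, at the back of the desk; origin: centre of its underside. To be left alone.
- stapler: Loose stapler, 141 x 36 x 47 mm, at the back near the middle; origin under its centre. To be left alone.
There are look-alikes about, which are no part of the job. Leave any yellow look-alike of the part that bears light_head alone.

How it is judged (in metres and radians):
On the way, in this order (a step that is already met when the one before it is completed fails the run):
1. the collar stays back by itself, with the fingers off the stand (value of joint collar above 0.005 m and value of joint plunger above 0.008 m and contact force between the fingers and stand below 0.3 N), for 0.2 s.
2. the stud is fully home and the collar has sprung up (value of joint collar below 0.0015 m and value of joint plunger below -0.008 m), for 0.2 s.
At the end, for the whole second after the job is handed in: The light stands in the stand's coupler, stud home (plunger below -8 mm) and collar up (within 1.5 mm), its head within 15 mm of the stand's axis and within 0.12 rad of upright, at rest, let go (all of step 2 and horizontal distance between light_head and stand below 0.015 m and angle between light_head's own z axis and vertical below 0.12 rad and linear speed of light below 0.02 m/s); the robot touches nothing.
It fails at once if the mug or the stapler is moved by more than 30 mm (distance of any of mug, stapler from where it was at the start of the episode above 0.03 m).
It fails at once if the light is forced: its contacts with the stand (push plus the dogs' squeeze) add up to over 60 N (contact force between light and stand above 60 N).
It also fails if it takes over 58 s, if anything falls off the work surface, if the arm or the gripper's body presses on something with over 40 N, if the wrist force passes 120 N, or if a joint passes its speed limit or range.

## Working session

There is one attempt and no reset: what is moved stays moved. The work goes in short steps, Python scripts to look and compute and a shell command to move; the robot and the scene stay as the last step left them, time stands still between calls to the robot, and variables do not carry over. Pictures are saved under pics/ and viewed, and the job is handed in when it is done.

```bash
ls; mkdir -p pics; python3 - <<'E'
from plant import ctrl
import cv2
o=ctrl.get_obs();print(o, ctrl.grasp_offset)
for n in("scene","top","wrist"):
    cv2.imwrite(f"pics/{n}0.png",ctrl.snapshot(n)); print(n,ctrl.camera_model(n))
E
```

```text
pics
{'clock': 0.0, 'joint_pos': array([-5.57413251e+01,  2.05916510e+01,  6.34430236e-01, -1.90334309e-02,
       -7.01364526e+01, -1.65093898e+01]), 'qvel': array([-0.1146901 , -0.01322863,  0.01200102,  0.01242363,  0.04955181,
       -0.02673828]), 'tau': array([-5.81727954e-05, -5.82714736e+01,  2.93064737e+01,  6.99727044e+00,
        6.98617485e-03, -1.70139865e-04]), 'tool_pos': array([ 0.20566766, -0.64250897,  0.29122857]), 'orientation': array([ 1.79905104e+02, -9.46681515e-03, -1.62257189e+02]), 'force': array([-0.83653433, -0.42257308, -0.45347703]), 'moment': array([-0.04717324, -0.0807571 , -0.02537011]), 'opening': 0.08742003284987067} 0.0468
scene {'K': array([[609.49854999,   0.        , 320.55843129],
       [  0.        , 609.49854999, 237.55022098],
       [  0.        ,   0.        ,   1.        ]]), 'distortion': array([-0.04820736,  0.        ,  0.        ,  0.        ,  0.        ]), 'rvec': array([ 0.5216828 , -2.38953656,  1.54410232]), 'tvec': array([0.46893289, 0.16229982, 0.84311624])}
top {'K': array([[482.85852203,   0.        , 314.75711955],
       [  0.        , 482.85852203, 239.73309275],
       [  0.        ,   0.        ,   1.        ]]), 'distortion': array([-0.08312546,  0.        ,  0.        ,  0.        ,  0.        ]), 'rvec': array([ 2.18768987, -2.18738704,  0.0285394 ]), 'tvec': array([0.0416824 , 0.49742231, 1.0298319 ])}
wrist {'K': array([[333.20368717,   0.        , 320.03226872],
       [  0.        , 333.20368717, 237.47221769],
       [  0.        ,   0.        ,   1.        ]]), 'distortion': array([-0.04955543,  0.        ,  0.        ,  0.        ,  0.        ]), 'rvec': array([-1.75526473, -2.40283333, -0.31089117]), 'tvec': array([ 0.67345055, -0.03346526,  0.39089741])}
```

View pics/scene0.png

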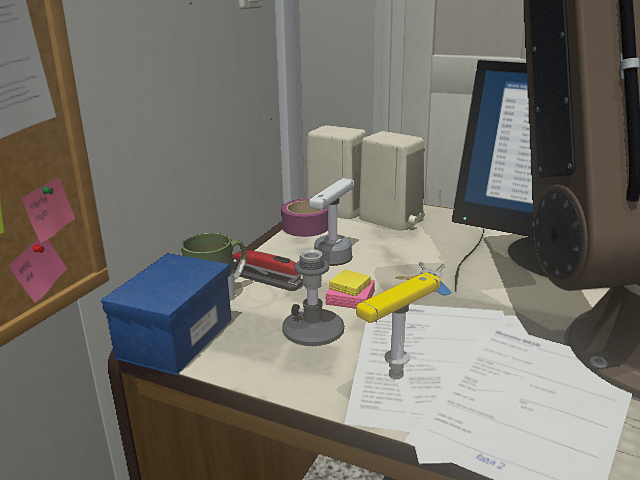

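View pics/top0.png

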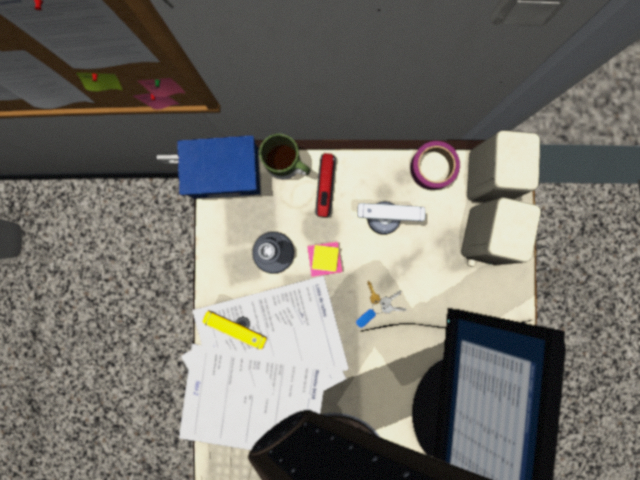

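View pics/wrist0.png

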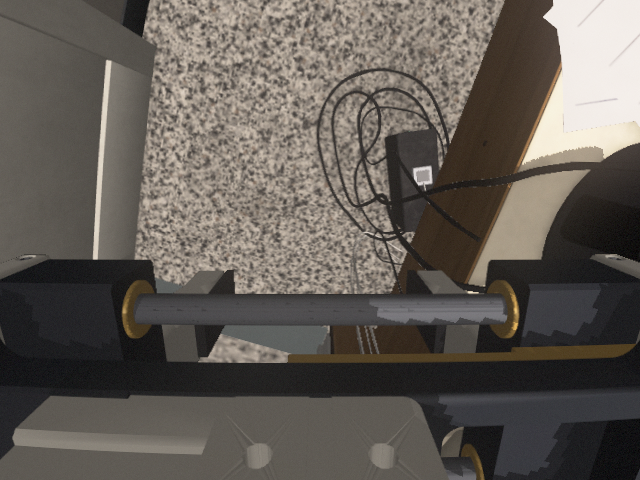

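The scene picture shows the stand, with its mouth near (313,255) and foot near (313,327), and a white light bar in a grey puck, with its head near (332,193). A yellow look-alike stands on the papers, its head near (398,298). In the top view these are at (268,250), (391,213) and (235,330). I'll enlarge the stand and the white light to confirm them.

```bash
cat > h.py <<'E'
import numpy as np, cv2
from plant import ctrl
from scipy.spatial.transform import Rotation as Rn
def ray(cm,uv):
    p=cv2.undistortPoints(np.array([[uv]],float),cm["K"],cm["distortion"])[0,0]
    R,_=cv2.Rodrigues(cm["rvec"]); c=-R.T@cm["tvec"]; d=R.T@np.array([p[0],p[1],1]); return c,d/np.linalg.norm(d)
def tri(obs):
    A=np.zeros((3,3));b=np.zeros(3);rs=[]
    for cm,uv in obs:
        c,d=ray(cm,uv);P=np.eye(3)-np.outer(d,d);A+=P;b+=P@c;rs.append((c,P))
    x=np.linalg.solve(A,b); return x,[np.linalg.norm(P@(x-c)) for c,P in rs]
def atz(cm,uv,z):
    c,d=ray(cm,uv);return c+d*(z-c[2])/d[2]
def proj(cm,X):
    return cv2.projectPoints(np.array(X,float).reshape(-1,1,3),cm["rvec"],cm["tvec"],cm["K"],cm["distortion"])[0][:,0]
def crop(src,dst,x0,y0,x1,y1,s):
    im=cv2.imread(src)[y0:y1,x0:x1];cv2.imwrite(dst,cv2.resize(im,None,fx=s,fy=s,interpolation=cv2.INTER_CUBIC))
def move(target, rpy=None):
    """shift in tool axes, from measured pose, to bring TCP to target"""
    o=ctrl.get_obs();R=Rn.from_euler('xyz',o['orientation'],degrees=True)
    d=R.inv().apply(np.array(target)-o['tool_pos'])
    w=None
    if rpy is not None: w=(R.inv()*Rn.from_euler('xyz',rpy,degrees=True)).as_rotvec()
    return d.round(4), None if w is None else w.round(4)
E
python3 - <<'E'
from h import *
crop("pics/scene0.png","pics/s1.png",260,165,380,355,3)
crop("pics/top0.png","pics/t1.png",230,185,440,285,3.8)
E
```

```text
(no output)
```

View pics/s1.png

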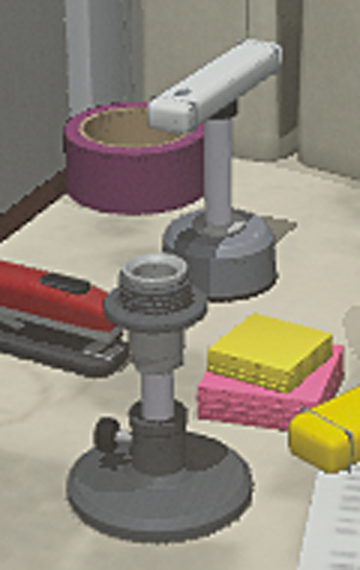

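View pics/t1.png

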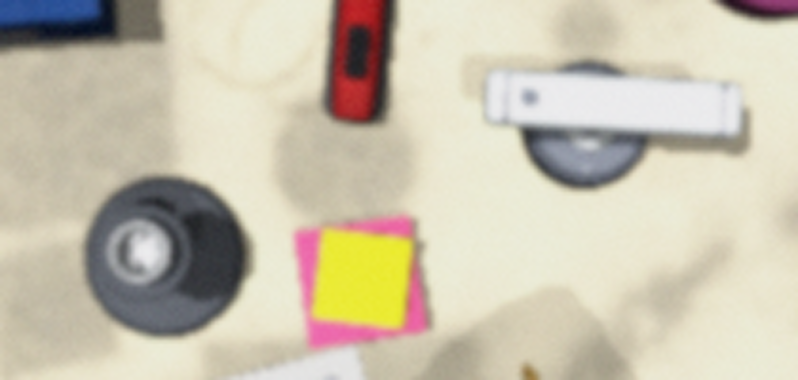

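The crops confirm it. The white bar, in the round puck with a dark-lettered end, is the light; the yellow one is the look-alike. The coupler has a ribbed collar above a wide flange. Next I'll triangulate both.

```bash
python3 - <<'E'
from h import *
S=ctrl.camera_model("scene");T=ctrl.camera_model("top")
def p(n,s,t): print(n,*[np.round(a,4) for a in tri([(S,(260+s[0]/3,165+s[1]/3)),(T,(230+t[0]/3.8,185+t[1]/3.8))])])
p("mouth",(156,267),(141,250))
p("headtop",(214,80),(613,103))
p("headend+ (right)",(268,45),(740,107))
p("headend- (left)",(163,110),(491,96))
print("foot at z0", atz(S,(260+160/3,165+487/3),0.004), atz(T,(230+166/3.8,185+256/3.8),0.01))
print("puck", atz(T,(230+585/3.8,185+125/3.8),0.02))
T0=T
for n,uv in dict(mug=(282,155),stapler=(325,185),yellow=(235,330),yl=(207,317),yr=(264,343),spk=(500,230),mon=(500,320),monl=(447,312)).items(): print(n,atz(T,uv,.05 if n in('mug','stapler') else .125).round(3))
E
```

```text
mouth [0.4697 0.131  0.1227] [0.0013 0.0013]
headtop [ 0.5452 -0.1078  0.1272] [0.0001 0.0001]
headend+ (right) [ 0.5404 -0.1727  0.1297] [0.0027 0.0027]
headend- (left) [ 0.5489 -0.0458  0.129 ] [0.0004 0.0004]
foot at z0 [0.46584279 0.13664909 0.004     ] [0.47016313 0.13070921 0.01      ]
puck [ 0.5438583 -0.1067331  0.02     ]
mug [0.674 0.11  0.05 ]
stapler [0.61 0.02 0.05]
yellow [0.318 0.193 0.125]
yl [0.343 0.247 0.125]
yr [0.294 0.137 0.125]
spk [ 0.511 -0.319  0.125]
mon [ 0.338 -0.317  0.125]
monl [ 0.353 -0.214  0.125]
```

```bash
python3 - <<'E'
from h import *
S=ctrl.camera_model("scene");T=ctrl.camera_model("top")
for cm in (S,T,ctrl.camera_model("wrist")): print(ray(cm,(320,240)))
for s,t in [((481,60),(447,310)),((481,60),(565,330)),((455,222),(440,480)),((340,127),(500,133)),((400,135),(500,202)),((308,130),(473,145)),((424,140),(540,207)),((308,130),(470,135)),((362,137),(472,200))]: print(s,t,tri([(S,s),(T,t)]))
E
```

```text
(array([0.11908264, 0.8331687 , 0.49873191]), array([ 0.39346677, -0.82204671, -0.41161039]))
(array([0.44862134, 0.02011988, 1.05264154]), array([ 0.04628384,  0.0099049 , -0.99887922]))
(array([ 0.14152827, -0.66234804,  0.38564384]), array([ 0.24806482,  0.08059265, -0.96538524]))
(481, 60) (447, 310) (array([ 0.34562213, -0.16431654,  0.35560005]), [np.float64(0.035015089972153), np.float64(0.03501508997215307)])
(481, 60) (565, 330) (array([ 0.34550288, -0.33958674,  0.33725126]), [np.float64(0.0015476136668017729), np.float64(0.0015476136668017629)])
(455, 222) (440, 480) (array([ 0.19821557, -0.12190468,  0.18383163]), [np.float64(0.1392356958762666), np.float64(0.1392356958762666)])
(340, 127) (500, 133) (array([ 0.65156738, -0.30940412,  0.19320089]), [np.float64(0.03295979448726309), np.float64(0.03295979448726301)])
(400, 135) (500, 202) (array([ 0.52317104, -0.30852059,  0.1861856 ]), [np.float64(0.03610067030289792), np.float64(0.0361006703028978)])
(308, 130) (473, 145) (array([ 0.65931584, -0.24720152,  0.19678722]), [np.float64(0.0002064457640893411), np.float64(0.00020644576408911634)])
(424, 140) (540, 207) (array([ 0.50825568, -0.39854723,  0.15500187]), [np.float64(0.04585683224920201), np.float64(0.04585683224920187)])
(308, 130) (470, 135) (array([ 0.66886997, -0.24565757,  0.19718629]), [np.float64(0.009506598800861084), np.float64(0.009506598800861148)])
(362, 137) (472, 200) (array([ 0.55192762, -0.247382  ,  0.19306875]), [np.float64(0.00887393883315529), np.float64(0.008873938833155437)])
```

Heights found: the mouth is at z≈0.123, the head top at z≈0.127, the monitor is about 0.34 to 0.36 high and the speakers about 0.2. I'll go straight up first, then over the monitor.

```bash
python3 -m creep '[[0,0,0,0,0,-0.23,0.45],[0,0,0,0,0,-0.23,0.45],[0,0,0,0,0,-0.23,0.45],[0,0,0,0,0,-0.23,0.45],[0,0,0,0,0,-0.23,0.45],[0,0,0,0,0,-0.23,0.45],[0,0,-0.3,-0.335,0.148,-0.23,0.45],[0,0,-0.3,-0.335,0.148,-0.23,0.45],[0,0,-0.3,-0.335,0.148,-0.23,0.45],[0,0,-0.3,-0.335,0.148,-0.23,0.45],[0,0,-0.3,-0.335,0.148,-0.23,0.45],[0,0,-0.3,-0.335,0.148,-0.23,0.45]]'; python3 -c "
from h import *
print(move([.50,-.33,.50],[180,0,-94]), move([.47,.131,.45],[180,0,-94]), ctrl.get_obs()['joint_pos'])"
```

```text
clock: 1.15
tool_pos: [0.3938, -0.4753, 0.5221]
orientation: [180.0, 0.0, -145.1]
force: [1.2, -0.9, 0.9]
opening: 0.0394
(array([-0.1703,  0.0583,  0.0221]), array([ 2.000e-04,  1.000e-04, -8.914e-01])) (array([-0.4096,  0.4534,  0.0722]), array([ 2.000e-04,  1.000e-04, -8.914e-01])) [-3.22562879e+01  1.20463575e+01  1.79147736e+01 -6.59564182e-03
 -9.58786445e+01 -2.28159698e+01]
```

```bash
python3 -c "
from h import *
print(move([.47,.06,.36]))"; python3 -m creep '[[0,0,-0.89,-0.17,0.058,0.022,0.45],[0,0,-0.89,-0.17,0.058,0.022,0.45],[0,0,-0.89,-0.17,0.058,0.022,0.45],[0,0,-0.89,-0.17,0.058,0.022,0.45],[0,0,-0.89,-0.35,0.37,0.072,0.45],[0,0,-0.89,-0.35,0.37,0.072,0.45],[0,0,-0.89,-0.35,0.37,0.072,0.45],[0,0,-0.89,-0.35,0.37,0.072,0.45],[0,0,-0.89,-0.35,0.37,0.072,0.45],[0,0,-0.89,-0.35,0.37,0.072,0.45],[0,0,-0.89,-0.35,0.37,0.072,0.45],[0,0,-0.89,-0.35,0.37,0.072,0.45]]'; python3 -c "
from h import *
print(move([.47,.06,.36],[180,0,-94]), ctrl.get_obs()['joint_pos'])"
```

```text
(array([-0.369 ,  0.3952,  0.1622]), None)
clock: 2.15
tool_pos: [0.4694, -0.0122, 0.4557]
orientation: [-180.0, 0.0, -94.1]
force: [2.0, 1.4, -0.8]
opening: 0.0394
(array([-0.072 ,  0.0045,  0.0957]), array([-0.0004,  0.0004, -0.0012])) [ 2.26183769e+01 -3.25019213e+00 -7.11697197e+00 -8.79145687e-03
 -8.61044511e+01 -2.66892689e+01]
```

```bash
python3 -m creep '[[0,0,0,-0.072,0.0045,0.096,0.45],[0,0,0,-0.072,0.0045,0.096,0.45],[0,0,0,-0.072,0.0045,0.096,0.45],[0,0,0,-0.072,0.0045,0.096,0.45],[0,0,0,-0.072,0.0045,0.096,0.45]]'; python3 -c "
from h import *
print(ctrl.get_obs()['qvel'].round(2))
import pickle
cm=ctrl.camera_model('wrist');im=ctrl.snapshot('wrist');cv2.imwrite('pics/w1.png',im);pickle.dump(cm,open('w1.pkl','wb'))
print(proj(cm,[[.4697,.131,.1227],[.47,.131,0]]))"
```

```text
clock: 2.57
tool_pos: [0.4701, 0.0588, 0.3584]
orientation: [179.8, -0.1, -93.9]
force: [0.3, -0.6, 0.9]
opening: 0.0393
[-1.99 -1.36  3.41  1.18 -1.16  0.76]
[[324.98770543 285.509783  ]
 [323.35574161 251.78328042]]
```

View pics/w1.png

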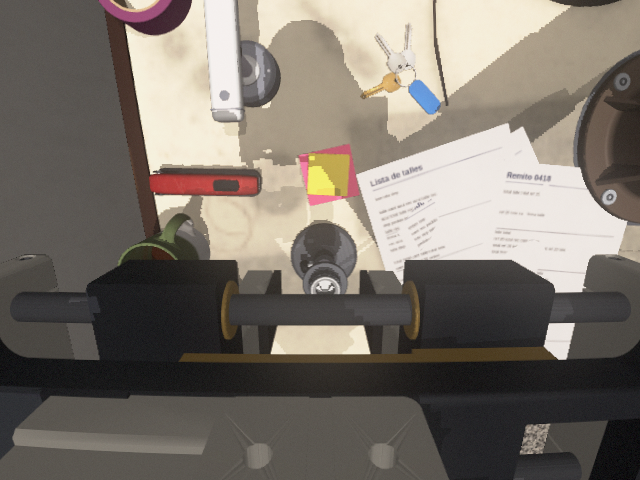

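The wrist picture shows the mouth near (324,287), partly behind the gripper's guide rod, and the light's bar at the top left, near (225,60). I'll move so the camera looks straight down the coupler.

```bash
python3 -c "
from h import *
print(move([.475,.195,.26],[180,0,-94]))"; python3 -m creep '[[0,0,0,-0.136,0.006,0.098,0.45],[0,0,0,-0.136,0.006,0.098,0.45],[0,0,0,-0.136,0.006,0.098,0.45],[0,0,0,-0.136,0.006,0.098,0.45],[0,0,0,-0.136,0.006,0.098,0.45],[0,0,0,-0.136,0.006,0.098,0.45],[0,0,0,-0.136,0.006,0.098,0.45]]'; python3 -c "
from h import *
import pickle
print(ctrl.get_obs()['qvel'].round(2))
cm=ctrl.camera_model('wrist');im=ctrl.snapshot('wrist');cv2.imwrite('pics/w2.png',im);pickle.dump(cm,open('w2.pkl','wb'))
print(proj(cm,[[.4697,.131,.1227],[.47,.131,0]]))
crop('pics/w2.png','pics/w2c.png',250,80,390,230,4)
crop('pics/w1.png','pics/w1c.png',290,215,360,305,6)"
```

```text
(array([-0.1367,  0.0054,  0.0998]), array([ 0.0005, -0.001 ,  0.0003]))
clock: 3.2
tool_pos: [0.4754, 0.194, 0.2631]
orientation: [-179.9, 0.0, -94.1]
force: [-0.3, 0.7, 1.1]
opening: 0.0395
[-0.8  -1.22 -0.06 -0.13 -0.   -0.05]
[[322.71396451 155.58610268]
 [321.77665047 153.82447557]]
```

View pics/w2.png

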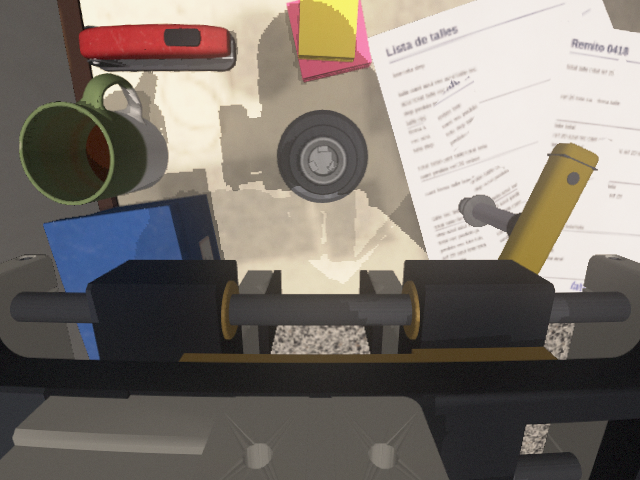

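View pics/w2c.png

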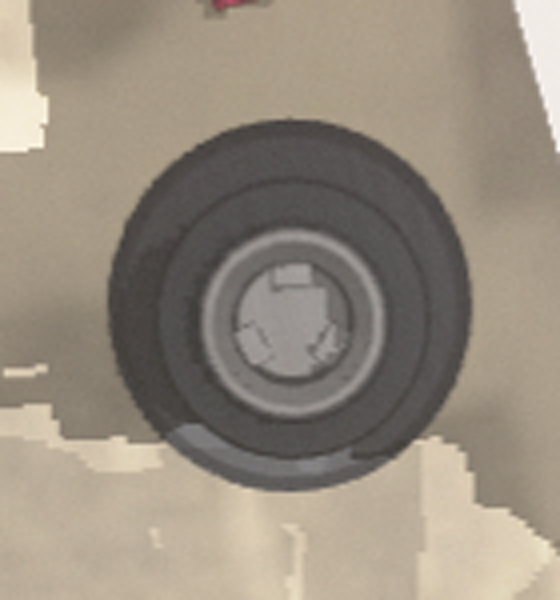

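View pics/w1c.png

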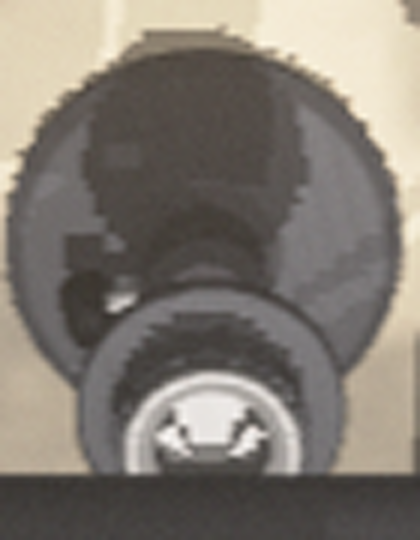

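```bash
python3 -c "
from h import *
import pickle
c1=pickle.load(open('w1.pkl','rb'));c2=pickle.load(open('w2.pkl','rb'));S=ctrl.camera_model('scene');T=ctrl.camera_model('top')
for z in (.11,.12,.13): print(z,atz(c2,(323.5,160.6),z), atz(c2,(250+202/4,160.6),z)[0]-atz(c2,(250+386/4,160.6),z)[0],atz(c2,(323.5,80+417/4),z)[1]-atz(c2,(323.5,80+228/4),z)[1], 'w1top',atz(c1,(325.6,276.7),z))
print('foot',atz(c2,(322.5,156.3),.003))
o=[(S,(312,254)),(T,(267.1,250.8)),(c2,(323.5,160.6))]
print(tri(o));print(tri(o[::2]));print(tri(o[1:]))
# head end near (light) in w1 
"

```

```text
0.11 [0.46932184 0.13477585 0.11      ] 0.033279161112212186 0.03351173444418512 w1top [0.46849171 0.12601008 0.11      ]
0.12 [0.46937966 0.13447929 0.12      ] 0.03193314433033195 0.0321563109465888 w1top [0.4684211  0.12211335 0.12      ]
0.13 [0.46943749 0.13418274 0.13      ] 0.03058712754845172 0.03080088744899248 w1top [0.46835049 0.11821663 0.13      ]
foot [0.46943477 0.13351994 0.003     ]
(array([0.46934806, 0.1325326 , 0.12326731]), [np.float64(0.0017384971284053953), np.float64(0.0018364172633139372), np.float64(0.0018496836509638702)])
(array([0.46823716, 0.13378314, 0.12409858]), [np.float64(0.0013000348641165418), np.float64(0.0013000348641165837)])
(array([0.47034273, 0.13474879, 0.09884101]), [np.float64(0.0011428042593661565), np.float64(0.0011428042593662556)])
```

From the wrist view, the mouth is at about (0.469, 0.134), z 0.123 to 0.129. I'll move above it with the jaws 39 mm apart, then feel for the flange.

```bash
python3 -c "
from h import *
print(move([.4693,.1338,.205],[180,0,-94]))"; python3 -m creep '[[0,0,0,0.061,0.01,0,0.46],[0,0,0,0.061,0.01,0,0.46],[0,0,0,0.061,0.01,0.03,0.46],[0,0,0,0.061,0.01,0.058,0.46],[0,0,0,0.061,0.01,0.058,0.46],[0,0,0,0.061,0.01,0.058,0.46]]'; python3 -c "
from h import *
print(move([.4693,.1338,.18],[180,0,-94]))
cv2.imwrite('pics/s2.png',ctrl.snapshot('scene'));crop('pics/s2.png','pics/s2c.png',250,180,380,350,4)"
```

```text
(array([0.0603, 0.0019, 0.0583]), array([-0.0019,  0.0013, -0.0019]))
clock: 3.75
tool_pos: [0.4604, 0.133, 0.2047]
orientation: [180.0, -0.0, -94.1]
force: [-0.6, 0.1, 0.5]
opening: 0.0404
(array([-0.0015, -0.0088,  0.0247]), array([ 0.0001, -0.0007, -0.0025]))
```

View pics/s2c.png

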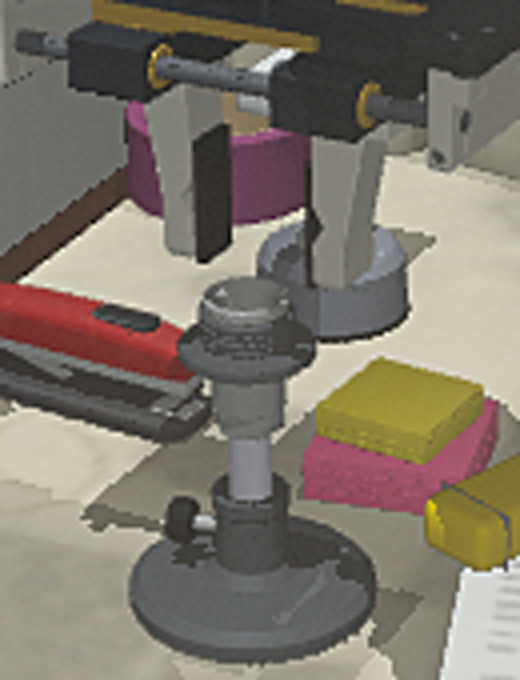

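The jaws straddle the coupler, about 9 mm off along x: I typed 0.01 for y before seeing the computed value. I'll correct that while still above the mouth, then go down.

```bash
python3 -m creep '[[0,0,0,-0.001,-0.009,0,0.46],[0,0,0,-0.001,-0.009,0,0.46],[0,0,0,-0.001,-0.009,0.01,0.46],[0,0,0,-0.001,-0.009,0.018,0.46],[0,0,0,-0.001,-0.009,0.022,0.46],[0,0,0,-0.001,-0.009,0.022,0.46]]';  python3 -c "
from h import *
cv2.imwrite('pics/w3.png',ctrl.snapshot('wrist'));print(ctrl.get_obs()['force'])"
```

```text
clock: 4.3
tool_pos: [0.4686, 0.1341, 0.1805]
orientation: [179.9, -0.1, -94.1]
force: [-0.5, 0.0, -0.3]
opening: 0.0407
[ 0.27914614 -0.39095347  0.74850181]
```

View pics/w3.png

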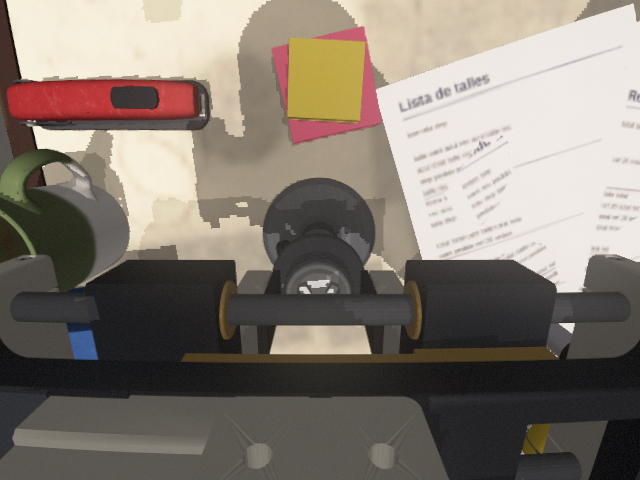

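The wrist picture shows the coupler centred between the fingers, with the flange spanning columns 270 to 362. Now down in small steps until I feel the flange.

```bash
python3 -m creep '[[0,0,0,0,0,0.001,0.44],[0,0,0,0,0,0.002,0.44],[0,0,0,0,0,0.003,0.44],[0,0,0,0,0,0.003,0.44]]'; python3 -m creep '[[0,0,0,0,0,0.001,0.44],[0,0,0,0,0,0.002,0.44],[0,0,0,0,0,0.003,0.44],[0,0,0,0,0,0.003,0.44]]'
```

```text
clock: 4.68
tool_pos: [0.4693, 0.1345, 0.1788]
orientation: [-180.0, 0.0, -94.1]
force: [-0.3, 0.6, -1.4]
opening: 0.0386
clock: 5.02
tool_pos: [0.4692, 0.1344, 0.1757]
orientation: [180.0, -0.0, -94.1]
force: [0.1, 0.1, 0.0]
opening: 0.0386
```

```bash
python3 -m creep '[[0,0,0,0,0,0.001,0.44],[0,0,0,0,0,0.002,0.44],[0,0,0,0,0,0.002,0.44]]'; python3 -m creep '[[0,0,0,0,0,0.001,0.44],[0,0,0,0,0,0.002,0.44],[0,0,0,0,0,0.002,0.44]]'
```

```text
clock: 5.27
tool_pos: [0.4694, 0.1345, 0.1739]
orientation: [-180.0, -0.0, -94.1]
force: [-0.0, 0.2, 0.3]
opening: 0.0387
clock: 5.52
tool_pos: [0.4694, 0.1345, 0.1722]
orientation: [-180.0, 0.0, -94.1]
force: [-2.1, -0.7, 6.1]
opening: 0.0386
```

The flange is felt at TCP z≈0.1725, so the mouth is at about 0.1245, which agrees with sight. I'll draw it down.

```bash
python3 -m creep '[[0,0,0,0,0,0.002,0.44],[0,0,0,0,0,0.004,0.44],[0,0,0,0,0,0.006,0.44],[0,0,0,0,0,0.007,0.44],[0,0,0,0,0,0.007,0.44]]'
```

```text
clock: 5.93
tool_pos: [0.4694, 0.1345, 0.1653]
orientation: [-180.0, 0.0, -94.1]
force: [-2.2, -0.5, 8.5]
opening: 0.0387
```

```bash
python3 -m creep '[[0,0,0,0,0,0.001,0.44],[0,0,0,0,0,0.001,0.44]]';python3 -m creep '[[0,0,0,0,0,0.001,0.44],[0,0,0,0,0,0.001,0.44]]'
```

```text
clock: 6.1
tool_pos: [0.4694, 0.1345, 0.1644]
orientation: [-180.0, 0.0, -94.1]
force: [-3.0, -0.5, 8.1]
opening: 0.0391
clock: 6.27
tool_pos: [0.4694, 0.1345, 0.1638]
orientation: [-180.0, 0.0, -94.0]
force: [-4.0, -0.7, 10.9]
opening: 0.0386
```

```bash
python3 -m creep '[[0,0,0,0,0,0.001,0.44],[0,0,0,0,0,0.001,0.44]]'; python3 -c "
from h import *
cv2.imwrite('pics/w4.png',ctrl.snapshot('wrist'));crop('pics/w4.png','pics/w4c.png',220,160,420,360,3)"
```

```text
clock: 6.43
tool_pos: [0.4695, 0.1345, 0.1636]
orientation: [-179.9, 0.0, -94.0]
force: [-7.9, -1.4, 20.7]
opening: 0.0389
```

View pics/w4c.png

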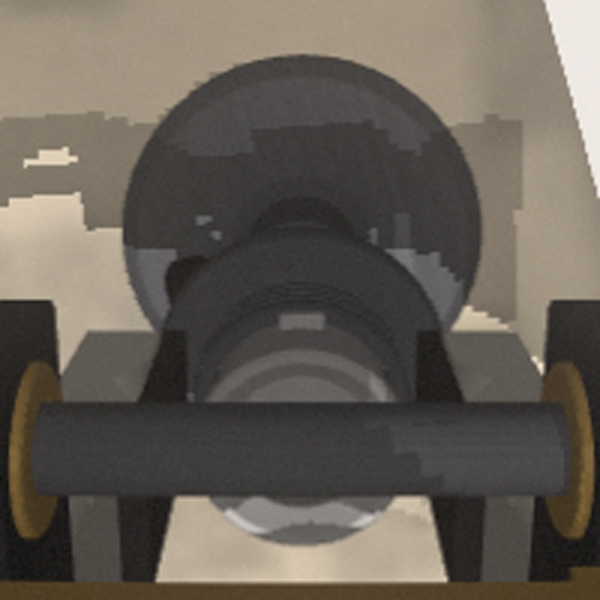

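The force jumped to 21 N, which is the hard stop. The picture shows a bright disc up in the mouth, so the plunger has popped. I'll let go upward and check.

```bash
python3 -m creep '[[0,0,0,0,0,-0.004,0.46],[0,0,0,0,0,-0.01,0.46],[0,0,0,0,0,-0.03,0.46],[0,0,0,0,0,-0.046,0.46],[0,0,0,0,0,-0.046,0.46],[0,0,0,0,0,-0.046,0.46],[0,0,0,0,0,-0.046,0.46]]'; python3 -c "
from h import *
cv2.imwrite('pics/s3.png',ctrl.snapshot('scene'));crop('pics/s3.png','pics/s3c.png',250,180,380,350,4)"
```

```text
clock: 7.07
tool_pos: [0.469, 0.1344, 0.2075]
orientation: [180.0, 0.0, -94.1]
force: [-0.6, 0.3, -0.3]
opening: 0.0403
```

View pics/s3c.png

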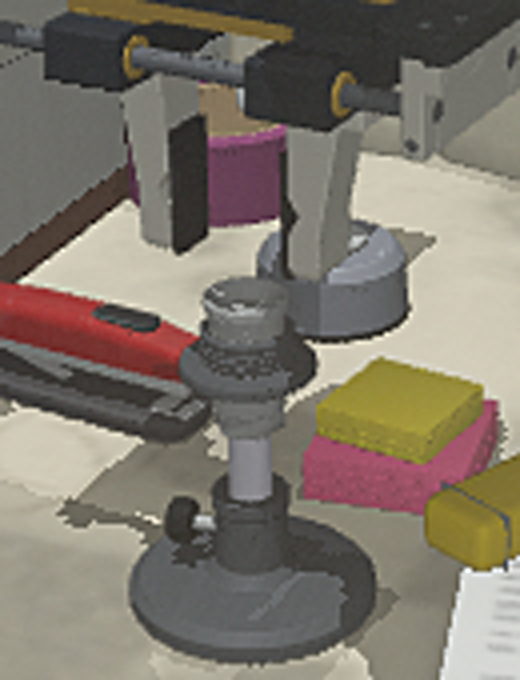

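The collar stays back with the fingers off, so step 1 is met. To find the axis by touch, I'll pinch the exposed fixed neck above the drawn-back collar.

```bash
python3 -m creep '[[0,0,0,0,0,0.021,0.46],[0,0,0,0,0,0.021,0.46],[0,0,0,0,0,0.021,0.38],[0,0,0,0,0,0.021,0.38],[0,0,0,0,0,0.021,0.38]]'; python3 -m creep '[[0,0,0,0,0,0,0.36],[0,0,0,0,0,0,0.35],[0,0,0,0,0,0,0.34],[0,0,0,0,0,0,0.34]]'; python3 -c "
from h import *
print(ctrl.get_obs()['force'],ctrl.get_obs()['opening'])"
```

```text
clock: 7.53
tool_pos: [0.4696, 0.1346, 0.1873]
orientation: [-180.0, 0.0, -94.1]
force: [0.2, -0.6, -0.2]
opening: 0.0338
clock: 7.87
tool_pos: [0.4695, 0.1347, 0.1874]
orientation: [-180.0, 0.0, -94.1]
force: [-1.6, 0.7, 3.0]
opening: 0.03
[-1.64856266  0.67033183  2.98356803] 0.03003954025064569
```

```bash
python3 -m creep '[[0,0,0,0,0,0,0.32],[0,0,0,0,0,0,0.3],[0,0,0,0,0,0,0.3],[0,0,0,0,0,0,0.3]]'; python3 -c "
from h import *
for i in range(3): print(ctrl.get_obs()['force'],ctrl.get_obs()['opening'],ctrl.get_obs()['tool_pos'])
cv2.imwrite('pics/s4.png',ctrl.snapshot('scene'));crop('pics/s4.png','pics/s4c.png',250,180,380,350,4)"
```

```text
clock: 8.2
tool_pos: [0.4695, 0.1347, 0.1873]
orientation: [-180.0, 0.0, -94.1]
force: [-1.1, 0.1, 6.2]
opening: 0.0298
[-1.06802092  0.11456287  6.22019053] 0.02979315354215697 [0.46951533 0.1346689  0.18730977]
[-1.06802092  0.11456287  6.22019053] 0.02979315354215697 [0.46951533 0.1346689  0.18730977]
[-1.06802092  0.11456287  6.22019053] 0.02979315354215697 [0.46951533 0.1346689  0.18730977]
```

View pics/s4c.png

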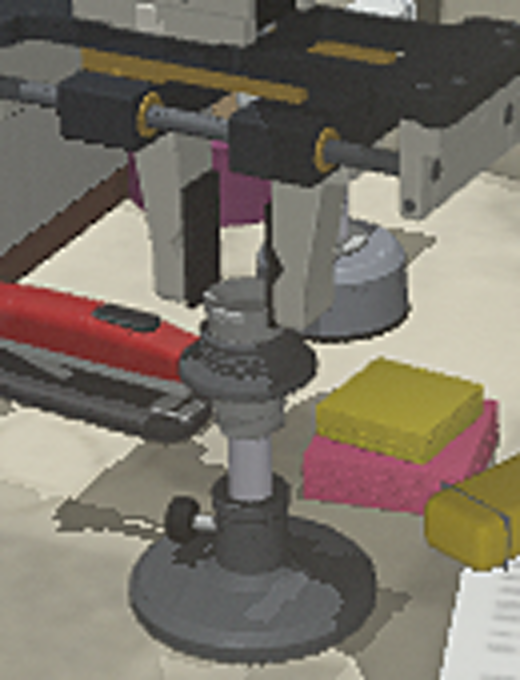

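The neck is pinched with about 1 N of side force, so the axis in tool y (about x) is at 0.4695. Same again with the wrist turned 90° for the other direction.

```bash
python3 -m creep '[[0,0,0,0,0,0,0.46],[0,0,0,0,0,0,0.46],[0,0,-0.05,0,0,-0.02,0.46],[0,0,-1.571,0,0,-0.03,0.46],[0,0,-1.571,0,0,-0.03,0.46],[0,0,-1.571,0,0,-0.03,0.46],[0,0,-1.571,0,0,-0.03,0.46],[0,0,-1.571,0,0,-0.03,0.46],[0,0,-1.571,0,0,-0.03,0.46],[0,0,-1.571,0,0,-0.03,0.46],[0,0,-1.571,0,0,-0.03,0.46],[0,0,-1.571,0,0,-0.03,0.46]]'; python3 -c "
from h import *
print(move([.4695,.1342,.187],[180,0,-4]))"
```

```text
clock: 9.25
tool_pos: [0.469, 0.1343, 0.2164]
orientation: [180.0, 0.0, -26.4]
force: [-0.5, -0.5, -0.6]
opening: 0.0402
(array([ 0.0005, -0.0002,  0.0294]), array([ 0.0006,  0.0007, -0.391 ]))
```

```bash
python3 -m creep '[[0,0,-0.391,0,0,0,0.46],[0,0,-0.391,0,0,0,0.46],[0,0,-0.391,0,0,0,0.46],[0,0,-0.391,0,0,0.029,0.46],[0,0,-0.391,0,0,0.029,0.46],[0,0,-0.391,0,0,0.029,0.38],[0,0,-0.391,0,0,0.029,0.38],[0,0,-0.391,0,0,0.029,0.36],[0,0,-0.391,0,0,0.029,0.35]]';python3 -m creep '[[0,0,0,0,0,0,0.35],[0,0,0,0,0,0,0.33],[0,0,0,0,0,0,0.31],[0,0,0,0,0,0,0.3]]'
```

```text
clock: 10.0
tool_pos: [0.4691, 0.1336, 0.1883]
orientation: [179.9, 0.0, -4.4]
force: [1.4, -7.1, -1.2]
opening: 0.0317
clock: 10.33
tool_pos: [0.4692, 0.1334, 0.1883]
orientation: [179.9, 0.0, -4.4]
force: [1.6, -6.4, -2.1]
opening: 0.0294
```

There's a side force of −6.5 N in y, so the axis lies further to −y. I'll shift until it vanishes.

```bash
python3 -m creep '[[0,0,0,0,0.001,0,0.3],[0,0,0,0,0.001,0,0.3],[0,0,0,0,0.001,0,0.3]]'; python3 -m creep '[[0,0,0,0,0.001,0,0.3],[0,0,0,0,0.001,0,0.3],[0,0,0,0,0.001,0,0.3]]'
```

```text
clock: 10.58
tool_pos: [0.4692, 0.1332, 0.1883]
orientation: [180.0, -0.0, -4.4]
force: [0.0, -3.2, 0.9]
opening: 0.0296
clock: 10.83
tool_pos: [0.4692, 0.133, 0.1883]
orientation: [-179.9, -0.0, -4.3]
force: [-4.0, 2.4, 3.5]
opening: 0.0293
```

The side force crosses zero at y≈0.1331, so the axis is at about (0.4694, 0.1331). I'll release, rise, turn back and look straight down on the light.

```bash
python3 -m creep '[[0,0,0,0,0,0,0.46],[0,0,0,0,0,0,0.46],[0,0,0,0,0,-0.03,0.6],[0,0,0.1,0,0,-0.11,0.8],[0,0,1.571,0.083,0.167,-0.11,1],[0,0,1.571,0.083,0.167,-0.11,1],[0,0,1.571,0.083,0.167,-0.11,1],[0,0,1.571,0.083,0.167,-0.11,1],[0,0,1.571,0.083,0.167,-0.11,1],[0,0,1.571,0.083,0.167,-0.11,1],[0,0,1.571,0.083,0.167,-0.11,1],[0,0,1.571,0.083,0.167,-0.11,1]]'; python3 -c "
from h import *
print(move([.543,-.04,.30],[180,0,-94]))"
```

```text
clock: 11.83
tool_pos: [0.5396, -0.0413, 0.2977]
orientation: [-180.0, -0.0, -67.8]
force: [0.4, 0.0, 0.1]
opening: 0.0874
(array([ 0.    , -0.0036, -0.0023]), array([-1.000e-04, -4.000e-04,  4.568e-01]))
```

```bash
python3 -m creep '[[0,0,0.457,0,-0.004,-0.002,1],[0,0,0.457,0,-0.004,-0.002,1],[0,0,0.457,0,-0.004,-0.002,1],[0,0,0.457,0,-0.004,-0.002,1],[0,0,0.457,0,-0.004,-0.002,1],[0,0,0.457,0,-0.004,-0.002,1]]'; python3 -c "
from h import *
import pickle
cm=ctrl.camera_model('wrist');im=ctrl.snapshot('wrist');cv2.imwrite('pics/w5.png',im);pickle.dump(cm,open('w5.pkl','wb'))
print(proj(cm,[[.5452,-.1078,.127],[.5404,-.1727,.129],[.5489,-.0458,.129],[.544,-.107,.03]]))
crop('pics/w5.png','pics/w5c.png',220,20,420,260,2.5)"
```

```text
clock: 12.33
tool_pos: [0.5431, -0.0389, 0.2998]
orientation: [-180.0, -0.0, -93.4]
force: [0.8, -0.6, -0.4]
opening: 0.0881
[[312.74266805 148.02504099]
 [313.52293232  56.65620498]
 [313.09803261 226.60009677]
 [315.96590189 149.43597504]]
```

View pics/w5.png

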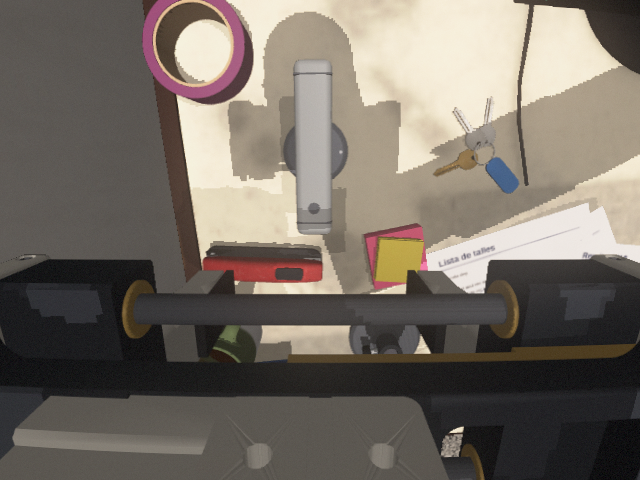

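View pics/w5c.png

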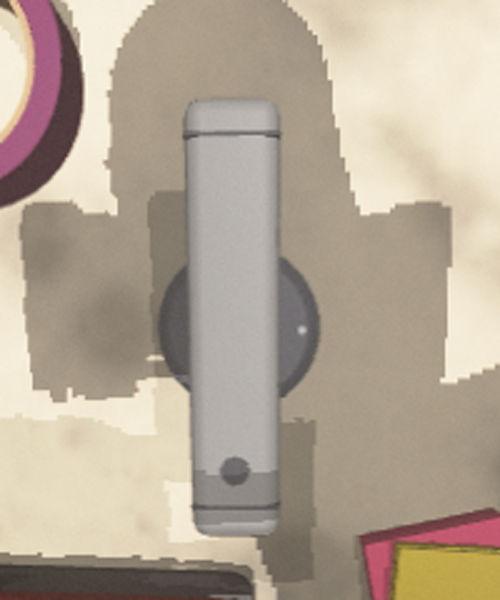

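The picture shows the white bar from (313,59) to (314,234), with the puck centred near (316,150). I'll work out its pose and triangulate it with the scene and top views.

```bash
python3 -c "
from h import *
import pickle
c=pickle.load(open('w5.pkl','rb'));S=ctrl.camera_model('scene');T=ctrl.camera_model('top')
a=(313.2,59.2);b=(314.2,234.0)
for z in (.12,.127,.13):
    A=atz(c,a,z);B=atz(c,b,z);L=atz(c,(294.6,100),z);Rr=atz(c,(332,100),z);print(z,A,B,(A+B)/2,np.linalg.norm(A-B),np.degrees(np.arctan2((B-A)[1],(B-A)[0])),np.linalg.norm(L-Rr))
print('puck',atz(c,(315.8,150),.034),atz(c,(315.8,150),.01))
print(tri([(S,(332,192)),(T,(391.3,212.1)),(c,(313.7,150))]))
print(tri([(S,(332,192)),(c,(313.7,149))]))
print(move([.5445,-.107,.20],[180,0,-94]))
"

```

```text
0.12 [ 0.54079197 -0.17321256  0.12      ] [ 0.54870852 -0.0373034   0.12      ] [ 0.54475025 -0.10525798  0.12      ] 0.13613952740565902 86.66635631735444 0.028923619890735917
0.127 [ 0.54075584 -0.17148113  0.127     ] [ 0.54847012 -0.03904425  0.127     ] [ 0.54461298 -0.10526269  0.127     ] 0.13266136284966046 86.66635631735441 0.02818466397211155
0.13 [ 0.54074035 -0.17073909  0.13      ] [ 0.54836796 -0.03979033  0.13      ] [ 0.54455415 -0.10526471  0.13      ] 0.13117072089708967 86.66635631735444 0.027867968578415427
puck [ 0.54415879 -0.10641888  0.034     ] [ 0.54447756 -0.10648399  0.01      ]
(array([ 0.54452631, -0.10714638,  0.12703973]), [np.float64(0.0007082275473618637), np.float64(0.0009131215148696307), np.float64(0.0008821245511160606)])
(array([ 0.54417614, -0.10716739,  0.12691865]), [np.float64(0.0003616924698844963), np.float64(0.00036169246988461553)])
(array([ 0.0679, -0.0054,  0.0998]), array([-0.0001, -0.0002,  0.0109]))
```

The sources agree: the head is at about (0.5445, −0.1065), its centre at z≈0.127, with the bar's axis at 86.7°, so a tool yaw of −93.3 suits. I'll go over it.

```bash
python3 -m creep '[[0,0,0,0.0674,-0.0054,0,1],[0,0,0,0.0674,-0.0054,0,1],[0,0,0,0.0674,-0.0054,0.04,1],[0,0,0,0.0674,-0.0054,0.08,1],[0,0,0,0.0674,-0.0054,0.08,1],[0,0,0,0.0674,-0.0054,0.08,1]]'; python3 -c "
from h import *
print(move([.5445,-.1065,.174],[180,0,-93.3]))
cv2.imwrite('pics/s5.png',ctrl.snapshot('scene'));crop('pics/s5.png','pics/s5c.png',260,130,400,280,4)"
```

```text
clock: 12.88
tool_pos: [0.5433, -0.1067, 0.2188]
orientation: [179.7, -0.1, -93.5]
force: [0.8, -0.3, 0.9]
opening: 0.0877
(array([-0.0003, -0.0014,  0.0448]), array([ 0.0044, -0.0013, -0.0028]))
```

View pics/s5c.png

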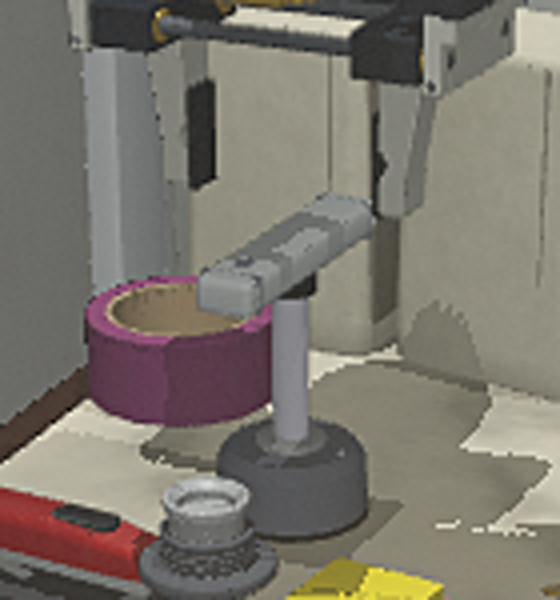

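The jaws are open on either side of the white bar. Down and grip.

```bash
python3 -m creep '[[0,0,0,0,-0.0014,0.02,1],[0,0,0,0,-0.0014,0.035,1],[0,0,0,0,-0.0014,0.044,1],[0,0,0,0,-0.0014,0.044,1],[0,0,0,0,-0.0014,0.044,1]]'; python3 -m creep '[[0,0,0,0,0,0,0.5],[0,0,0,0,0,0,0.5],[0,0,0,0,0,0,0.5],[0,0,0,0,0,0,0.4],[0,0,0,0,0,0,0.36],[0,0,0,0,0,0,0.33],[0,0,0,0,0,0,0.3]]';python3 -m creep '[[0,0,0,0,0,0,0.25],[0,0,0,0,0,0,0.2],[0,0,0,0,0,0,0.2]]'
```

```text
clock: 13.35
tool_pos: [0.5465, -0.1063, 0.1774]
orientation: [-179.9, -0.0, -93.5]
force: [0.5, 0.1, -0.3]
opening: 0.0876
clock: 13.93
tool_pos: [0.5455, -0.1065, 0.1759]
orientation: [180.0, -0.0, -93.6]
force: [-0.5, -0.2, 0.1]
opening: 0.0462
clock: 14.18
tool_pos: [0.5455, -0.1065, 0.1758]
orientation: [180.0, -0.0, -93.6]
force: [-1.0, -0.4, 0.3]
opening: 0.0275
```

```bash
python3 -m creep '[[0,0,0,0,0,0,0.15],[0,0,0,0,0,0,0.15],[0,0,0,0,0,0,0.15],[0,0,0,0,0,0,0.15]]'; python3 -c "
from h import *
print(ctrl.get_obs()['force'],ctrl.get_obs()['opening'])
cv2.imwrite('pics/s6.png',ctrl.snapshot('scene'));crop('pics/s6.png','pics/s6c.png',260,130,400,280,4)"
```

```text
clock: 14.52
tool_pos: [0.5455, -0.1065, 0.1758]
orientation: [180.0, 0.0, -93.6]
force: [-0.8, 0.9, -0.2]
opening: 0.0276
[-0.80456454  0.86867908 -0.16771684] 0.027638450429101166
```

View pics/s6c.png

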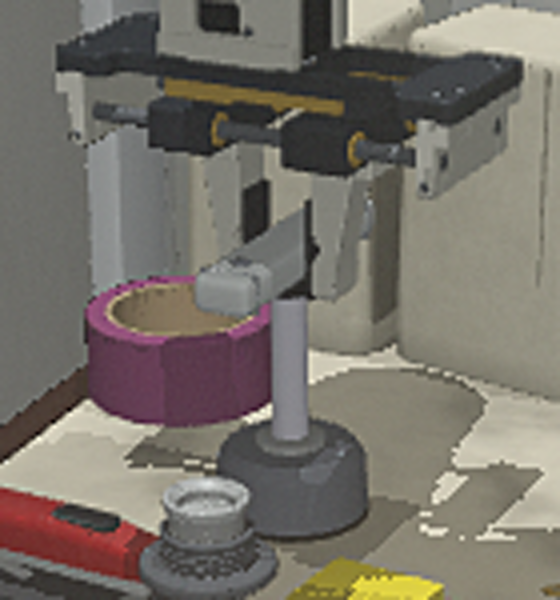

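The bar is gripped at an opening of 27.6 mm. I'll lift it straight out.

```bash
python3 -m creep '[[0,0,0,0,0,-0.004,0.15],[0,0,0,0,0,-0.012,0.15],[0,0,0,0,0,-0.022,0.15],[0,0,0,0,0,-0.034,0.15],[0,0,0,0,0,-0.055,0.15],[0,0,0,0,0,-0.08,0.15],[0,0,0,0,0,-0.11,0.15],[0,0,0,0,0,-0.14,0.15],[0,0,0,0,0,-0.154,0.15],[0,0,0,0,0,-0.154,0.15],[0,0,0,0,0,-0.154,0.15]]'; python3 -c "
from h import *
import pickle
print(ctrl.get_obs()['force'])
cv2.imwrite('pics/s7.png',ctrl.snapshot('scene'));
print(move([.4694,.1331,.33],[180,0,-93.6]))"
```

```text
clock: 15.48
tool_pos: [0.5455, -0.1063, 0.331]
orientation: [-179.9, 0.1, -93.6]
force: [-0.3, 0.1, -4.5]
opening: 0.0275
[-0.26849223  0.12853403 -4.4915693 ]
(array([-2.343e-01,  9.040e-02, -2.000e-04]), array([0.0002, 0.0006, 0.0006]))
```

View pics/s7.png

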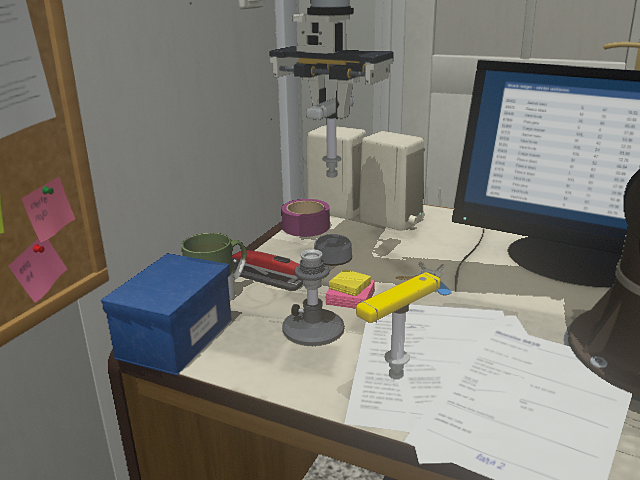

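The light hangs upright in the gripper, its stud foot at (332,175), and the cradle is empty. I'll carry it above the coupler.

```bash
python3 -m creep '[[0,0,0,-0.03,0.012,0,0.15],[0,0,0,-0.065,0.025,0,0.15],[0,0,0,-0.1,0.039,0,0.15],[0,0,0,-0.135,0.052,0,0.15],[0,0,0,-0.17,0.066,0,0.15],[0,0,0,-0.2,0.078,0,0.15],[0,0,0,-0.22,0.086,0,0.15],[0,0,0,-0.23,0.089,0,0.15],[0,0,0,-0.2343,0.0904,0,0.15],[0,0,0,-0.2343,0.0904,0,0.15],[0,0,0,-0.2343,0.0904,0,0.15],[0,0,0,-0.2343,0.0904,0,0.15]]'; python3 -c "
from h import *
print(move([.4694,.1331,.33],[180,0,-93.6]))
cv2.imwrite('pics/s8.png',ctrl.snapshot('scene'));crop('pics/s8.png','pics/s8c.png',250,110,390,260,4)
cv2.imwrite('pics/t8.png',ctrl.snapshot('top'))
cv2.imwrite('pics/w8.png',ctrl.snapshot('wrist'))"
```

```text
clock: 16.53
tool_pos: [0.47, 0.132, 0.3294]
orientation: [180.0, -0.0, -93.6]
force: [0.3, -0.5, -3.9]
opening: 0.0277
(array([-0.0011,  0.0007, -0.0006]), array([ 0.0007, -0.0007, -0.0004]))
```

View pics/s8c.png

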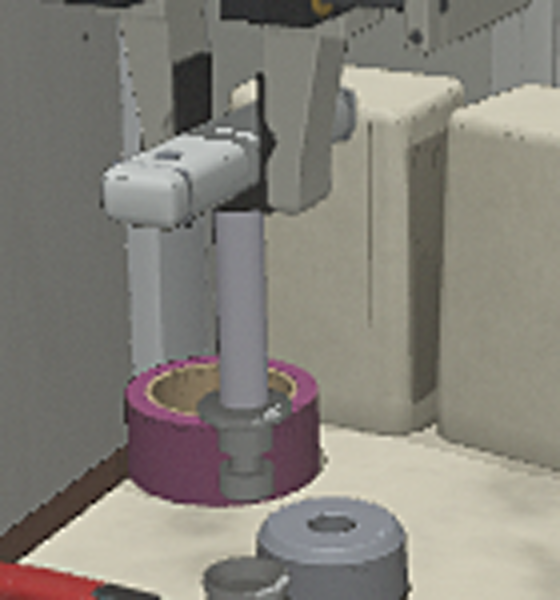

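View pics/t8.png

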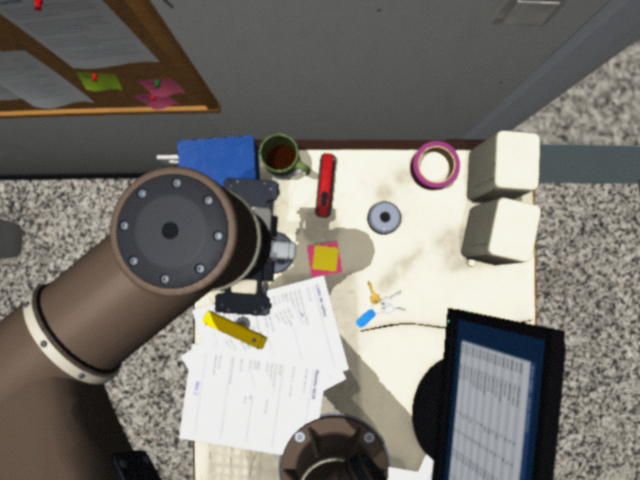

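View pics/w8.png

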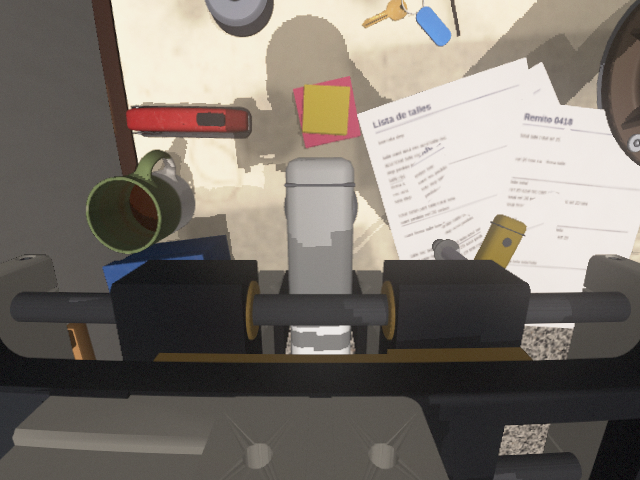

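```bash
python3 -c "
from h import *
S=ctrl.camera_model('scene');W=ctrl.camera_model('wrist')
o=ctrl.get_obs();p=o['tool_pos'];print(p)
ax=[.4694,.1331]
f=lambda P:((proj(S,P)-[250,110])*4).round(1)
print('tool col',f([[p[0],p[1],z] for z in (.28,.19,.16)]))
print('axis col',f([[*ax,z] for z in (.28,.19,.16,.1255)]))
print('+1mm y',f([[p[0],p[1]+.001,.16],[p[0]+.001,p[1],.16]]))
y=np.radians(o['orientation'][2]);tx=np.array([np.cos(y),np.sin(y)])
E=[*(p[:2]+.065*tx),p[2]-.040];print(proj(W,[E,[*(p[:2]+.064*tx),p[2]-.040]]))
"

```

```text
[0.47009284 0.13212909 0.3297332 ]
tool col [[231.9 147.6]
 [237.7 401.1]
 [239.6 480.8]]
axis col [[232.5 148.6]
 [238.3 402.3]
 [240.1 482.1]
 [242.2 571.2]]
+1mm y [[238.3 481.9]
 [237.  480.4]]
[[320.87810569 155.03544014]
 [320.87798103 157.64224341]]
```

In the scene picture the stud centre is at column 245.5 and the mouth at 247, matching the prediction within 0.3 mm. The wrist view puts the bar end at row 158 against about 157 expected, so the light is centred in the grip. I'll correct the small position error and come down to just above the mouth.

```bash
python3 -m creep '[[0,0,0,-0.001,0.0007,0,0.15],[0,0,0,-0.001,0.0007,0.01,0.15],[0,0,0,-0.001,0.0007,0.02,0.15],[0,0,0,-0.001,0.0007,0.028,0.15],[0,0,0,-0.001,0.0007,0.03,0.15],[0,0,0,-0.001,0.0007,0.03,0.15],[0,0,0,-0.001,0.0007,0.03,0.15]]'; python3 -c "
from h import *
print(move([.4694,.1331,.30],[180,0,-93.6]))
cv2.imwrite('pics/s9.png',ctrl.snapshot('scene'));crop('pics/s9.png','pics/s9c.png',270,190,360,280,6)"
```

```text
clock: 17.27
tool_pos: [0.4693, 0.1341, 0.2997]
orientation: [180.0, -0.0, -93.5]
force: [-0.5, -0.4, -3.1]
opening: 0.0278
(array([ 0.001 , -0.0002, -0.0003]), array([ 0.0002, -0.0005,  0.001 ]))
```

View pics/s9c.png

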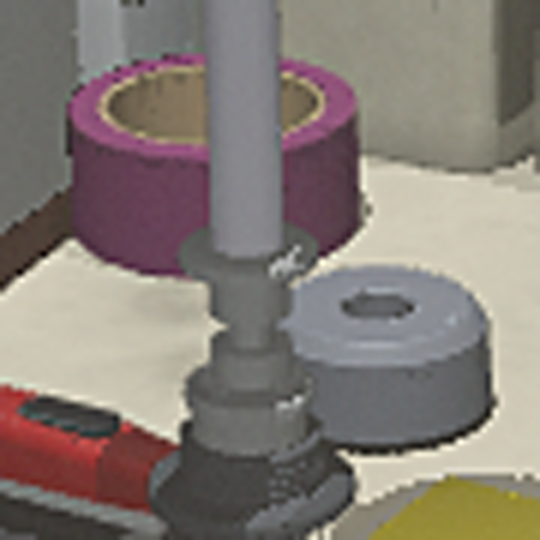

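The stud (column 251 in the crop) is right over the mouth (249). After a small y correction I'll go down to first contact.

```bash
python3 -m creep '[[0,0,0,0.0006,0,0,0.15],[0,0,0,0.0006,0,0,0.15],[0,0,0,0.0006,0,0.003,0.15],[0,0,0,0.0006,0,0.006,0.15],[0,0,0,0.0006,0,0.006,0.15]]';  python3 -m creep '[[0,0,0,0,0,0.001,0.15],[0,0,0,0,0,0.002,0.15],[0,0,0,0,0,0.002,0.15]]'
```

```text
clock: 17.73
tool_pos: [0.4691, 0.1334, 0.2934]
orientation: [180.0, -0.0, -93.6]
force: [0.1, 0.9, -2.3]
opening: 0.0278
clock: 17.98
tool_pos: [0.4693, 0.1334, 0.2918]
orientation: [-180.0, 0.0, -93.6]
force: [1.1, -1.7, -4.0]
opening: 0.0278
```

```bash
python3 -m creep '[[0,0,0,0,0,0.001,0.15],[0,0,0,0,0,0.002,0.15],[0,0,0,0,0,0.002,0.15]]';  python3 -m creep '[[0,0,0,0,0,0.001,0.15],[0,0,0,0,0,0.002,0.15],[0,0,0,0,0,0.002,0.15]]'; python3 -c "
from h import *
cv2.imwrite('pics/s10.png',ctrl.snapshot('scene'));crop('pics/s10.png','pics/s10c.png',270,190,360,280,6)"
```

```text
clock: 18.23
tool_pos: [0.4695, 0.1335, 0.2906]
orientation: [-179.9, 0.0, -93.5]
force: [-0.5, -0.0, 3.7]
opening: 0.0273
clock: 18.48
tool_pos: [0.4695, 0.1335, 0.2885]
orientation: [-179.9, 0.0, -93.5]
force: [-0.3, -0.6, 4.0]
opening: 0.0279
```

View pics/s10c.png

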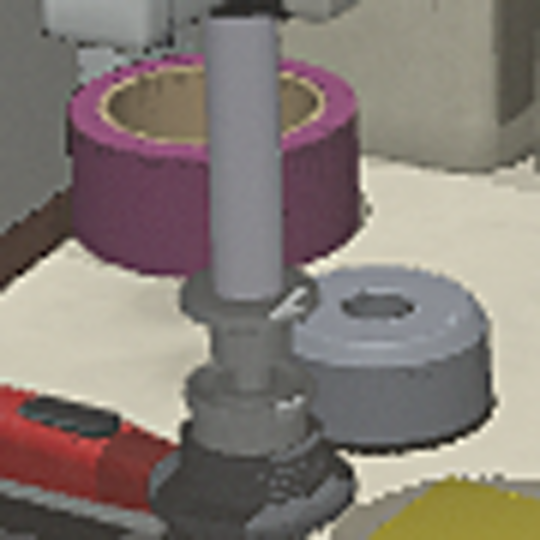

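The stud is in the bore (crop shows it below the rim) and rests on the plunger. The push is about 7 N with no side load. Pressing on gently.

```bash
python3 -m creep '[[0,0,0,0,0,0.0015,0.15],[0,0,0,0,0,0.003,0.15],[0,0,0,0,0,0.0045,0.15],[0,0,0,0,0,0.005,0.15]]';  python3 -m creep '[[0,0,0,0,0,0.0015,0.15],[0,0,0,0,0,0.003,0.15],[0,0,0,0,0,0.0045,0.15],[0,0,0,0,0,0.005,0.15]]'
```

```text
clock: 18.87
tool_pos: [0.4696, 0.1335, 0.2836]
orientation: [-179.9, 0.0, -93.5]
force: [-0.2, 0.3, 6.8]
opening: 0.0277
clock: 19.2
tool_pos: [0.4698, 0.1336, 0.2786]
orientation: [-179.9, 0.0, -93.5]
force: [1.1, -0.4, 5.5]
opening: 0.028
```

```bash
python3 -m creep '[[0,0,0,0,0,0.0015,0.15],[0,0,0,0,0,0.003,0.15],[0,0,0,0,0,0.0045,0.15],[0,0,0,0,0,0.005,0.15]]';  python3 -m creep '[[0,0,0,0,0,0.0015,0.15],[0,0,0,0,0,0.003,0.15],[0,0,0,0,0,0.003,0.15]]'
```

```text
clock: 19.53
tool_pos: [0.47, 0.1335, 0.274]
orientation: [-179.9, 0.0, -93.5]
force: [-0.3, -0.8, 8.8]
opening: 0.0277
clock: 19.78
tool_pos: [0.4698, 0.1335, 0.2707]
orientation: [-179.9, 0.0, -93.5]
force: [0.2, -1.1, 4.8]
opening: 0.0281
```

```bash
python3 -m creep '[[0,0,0,0,0,0.001,0.15],[0,0,0,0,0,0.0015,0.15],[0,0,0,0,0,0.0015,0.15]]';  python3 -m creep '[[0,0,0,0,0,0.001,0.15],[0,0,0,0,0,0.001,0.15]]';  python3 -c "
from h import *
cv2.imwrite('pics/s11.png',ctrl.snapshot('scene'));crop('pics/s11.png','pics/s11c.png',270,190,360,280,6)"
```

```text
clock: 20.03
tool_pos: [0.4697, 0.1336, 0.2688]
orientation: [-179.9, 0.0, -93.5]
force: [0.7, 0.0, 3.0]
opening: 0.0281
clock: 20.2
tool_pos: [0.4697, 0.1337, 0.2678]
orientation: [-179.9, 0.0, -93.5]
force: [1.2, 0.2, 5.3]
opening: 0.0277
```

View pics/s11c.png

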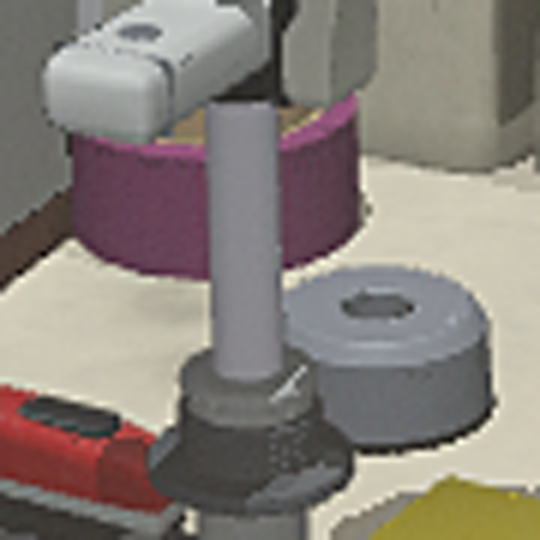

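The shoulder is almost on the mouth and the collar is still down. I'll keep going in half-millimetre steps.

```bash
python3 -m creep '[[0,0,0,0,0,0.0007,0.15],[0,0,0,0,0,0.0007,0.15]]';  python3 -m creep '[[0,0,0,0,0,0.0007,0.15],[0,0,0,0,0,0.0007,0.15]]';  python3 -c "
from h import *
cv2.imwrite('pics/s12.png',ctrl.snapshot('scene'));crop('pics/s12.png','pics/s12c.png',270,190,360,280,6)"
```

```text
clock: 20.42
tool_pos: [0.4698, 0.1337, 0.2677]
orientation: [-179.9, 0.0, -93.5]
force: [-0.0, -0.4, 9.6]
opening: 0.0275
clock: 20.58
tool_pos: [0.4699, 0.1337, 0.2677]
orientation: [-179.9, 0.0, -93.5]
force: [-2.7, -0.0, 15.7]
opening: 0.0278
```

View pics/s12c.png

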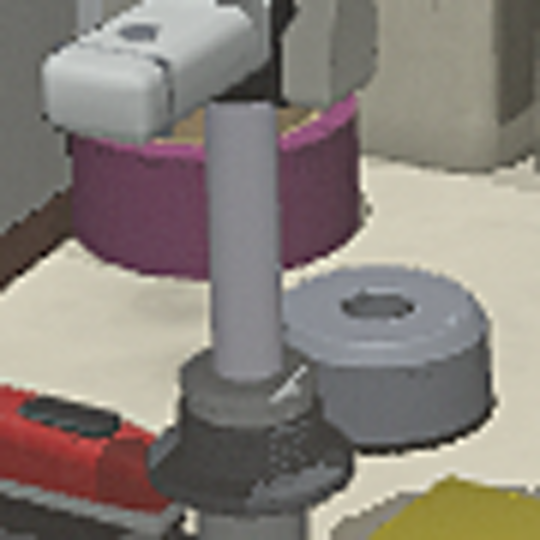

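Motion stopped at z 0.2677, with a net push of about 19 N on the shoulder. The flange's lower edge is at row ~508 of the crop, against ~537 before, so the collar is up about 7 mm. I'll take the pressure off, then confirm against the picture from before.

```bash
python3 -m creep '[[0,0,0,0,0,-0.0012,0.15],[0,0,0,0,0,-0.0012,0.15]]';  python3 -c "
from h import *
cv2.imwrite('pics/s13.png',ctrl.snapshot('scene'))
a=cv2.imread('pics/s10.png');b=cv2.imread('pics/s13.png');c=cv2.imread('pics/scene0.png')
im=np.hstack([x[225:290,280:345] for x in (c,a,b)])
cv2.imwrite('pics/cmp.png',cv2.resize(im,None,fx=4,fy=4,interpolation=cv2.INTER_CUBIC))"
```

```text
clock: 20.8
tool_pos: [0.4697, 0.1337, 0.2678]
orientation: [-179.9, 0.0, -93.5]
force: [0.8, -0.9, 6.0]
opening: 0.0277
```

View pics/cmp.png

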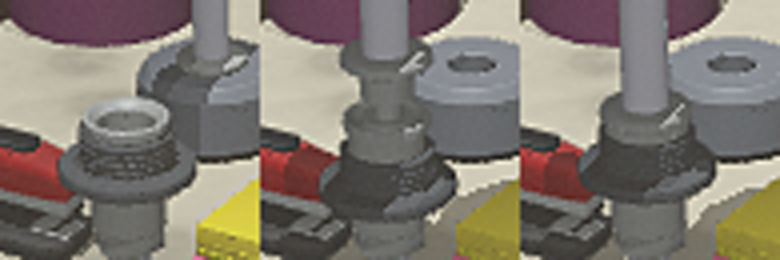

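Start, mid-insertion and now, side by side: the flange edge is back at row ~200, as at the start with the collar up, and the shoulder is on the mouth. Let go and withdraw.

```bash
python3 -m creep '[[0,0,0,0,0,-0.0006,0.15],[0,0,0,0,0,-0.0006,0.15],[0,0,0,0,0,-0.0006,0.6],[0,0,0,0,0,-0.0006,0.6],[0,0,0,0,0,-0.0006,0.6],[0,0,0,0,0,-0.0006,0.6],[0,0,0,0,0,-0.02,0.6],[0,0,0,0,0,-0.05,0.6],[0,0,0,0,0,-0.09,0.6],[0,0,0,0,0,-0.12,0.6],[0,0,0,0,0,-0.12,0.6],[0,0,0,0,0,-0.12,0.6]]';  python3 -c "
from h import *
print(ctrl.get_obs()['force'])
cv2.imwrite('pics/s14.png',ctrl.snapshot('scene'));cv2.imwrite('pics/w14.png',ctrl.snapshot('wrist'))"
```

```text
clock: 21.85
tool_pos: [0.4694, 0.1338, 0.3887]
orientation: [-179.9, 0.1, -93.6]
force: [0.8, 0.8, -0.7]
opening: 0.0529
[ 0.80860027  0.7759574  -0.66115212]
```

View pics/s14.png

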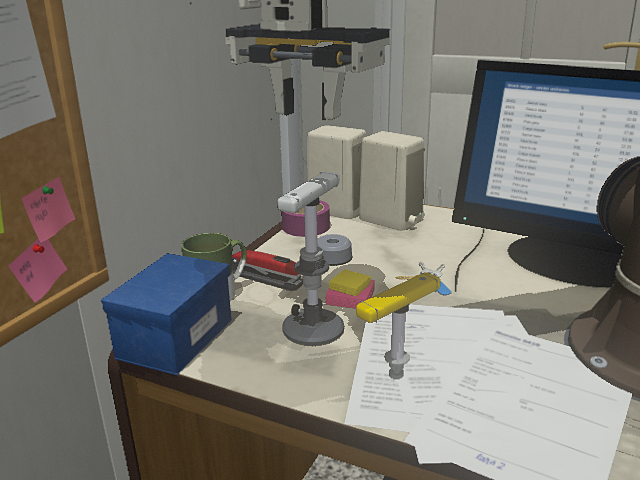

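View pics/w14.png

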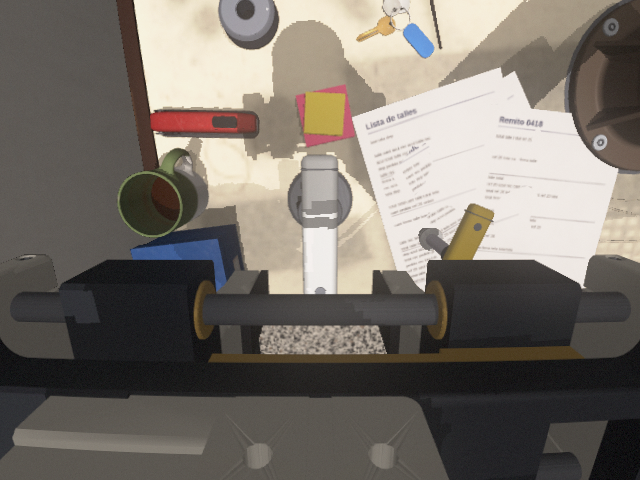

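The light stands in the stand, its head near (309,192), with the gripper clear above it. One enlarged check for seating and tilt.

```bash
python3 -c "
from h import *
cv2.imwrite('pics/s15.png',ctrl.snapshot('scene'));crop('pics/s15.png','pics/s15c.png',260,165,360,355,3.1)
S=ctrl.camera_model('scene')
print(((proj(S,[[.4694,.1331,z] for z in (.2185,.2095,.1255,.01)])-[260,165])*3.1).round(1))
print(np.abs(cv2.absdiff(cv2.imread('pics/s14.png'),cv2.imread('pics/s15.png'))[165:355,260:360]).mean())"
```

```text
[[152.3  80.8]
 [152.7 100.1]
 [156.7 272.2]
 [161.7 487.4]]
1.562140350877193
```

View pics/s15c.png

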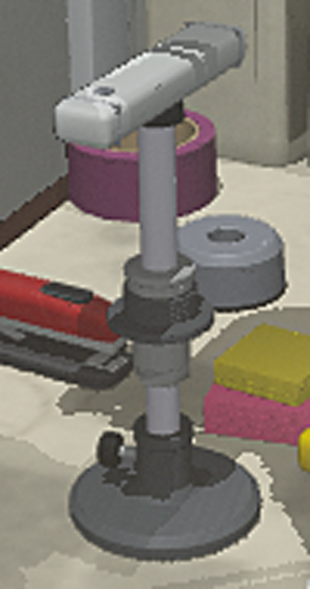

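The light stands straight on the post's line, with its shoulder down on the mouth and the collar up. The mug, stapler and yellow light look untouched, so I'm handing in.

```bash
python3 -c "
from plant import ctrl
print(ctrl.get_obs()['clock'],ctrl.close_job())"
```

```text
the job is handed in; nothing more can be done
22.0 None
```

The white light is back on its stand with the collar up, and I handed the job in at 22.0 s.

**What I did**
- I pressed the collar's flange down with the fingertips to its hard stop (about 21 N). It stayed back by itself when I let go.
- I found the coupler's axis by pinching its fixed neck in two directions. I then lifted the light from the cradle and pressed the stud in, with a net push of at most about 19 N on the force readings.

**Last checks**
- **Seating:** pushing stopped at the shoulder, and the flange was back at its starting height in the picture.
- **After letting go:** the light stands straight on the post's line, and the force reading is near zero.
- **Other things:** the mug, stapler and yellow look-alike look unmoved in the pictures; I did not measure them again.

**What failed or disagreed**
- I once typed a 9 mm sideways error, which I corrected while still above the mouth.
- The wrist camera put the coupler's axis about 1.2 mm further out in y than touch did, and I used the touch value.
- Sight gave the mouth's height as 0.123 to 0.129 m, and touch gave about 0.1255 m.
- I did not do a tug test on the lock.

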